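# Clamp the sample cassette until the load tab pops

## Task

Slide the square-headed sample cassette fully home into the screw press, handle towards the open mouth, with its head flat on the load pad. Then tighten the press by turning its bar knob clockwise until the sprung tab pops up out of the block at the back, and stop there: overtightening crushes the sample. Let go, leave the press tight, and do not disturb the other things on the bench.

Things in the scene. Friction and masses are not known exactly. Their poses are not given: they have to be found in the camera images.
- cassette_grip (a point): Centre, half-way up, of the grip block of the sample cassette: an upright grey block 30 mm (along x) x 14 (across) x 34 high at the end of a flat 12 mm wide handle bar; pinch it across the 14 mm. Its underside is level with the head's. x points from the block to the head, z up. The cassette starts flat on the bench, to one side of the press; a round-headed paddle lies on the other side.
- cassette_head (a point): Centre of the cassette's SQUARE aluminium head, 44 x 44 x 14 mm: 105 mm from the grip block's centre along +x, 7 mm above the underside. Same axes. The cassette weighs 120 to 200 g, nearly all in the head.
- nest (a point): Where the head belongs in the fixed press: on the screw axis, on the top of the unloaded load pad, 20 mm above the bench. x is the way in (away from the mouth), z up. The stop block's face lies 22 mm beyond, so the head is home when its centre is over this point. The pad is 44 mm wide, with a little ramp at its front edge 34 mm before this point.
- mouth (a point): Middle of the press's open mouth, 55 mm before the nest, 20 mm above the bench, same axes. Flared from about 78 to 49 mm wide over 25 mm, then a 49 mm channel; guides to 36 mm above the bench. Under handle and grip block there is only the bench and a 5 mm base plate that ends 48 mm before the nest.
- clamp: The press: origin on the bench under the screw axis, axes as the nest. Steel portal, columns 36 to 59 mm either side, bridge 36 mm deep, 85 to 105 mm above the bench. Under it hangs the screw's foot, 26 mm across, 5 to 11 mm above a seated head at the start; how far exactly is not known.
- knob_grip (a point): Black bar knob on the screw axis above the bridge, half-way up the bar, 140 mm above the bench. Bar 62 mm long (x), 14 thick (y), 34 high (z); under it a disc 38 mm across. Clockwise from above tightens: foot 3.8 mm down per rad, the knob keeps its height. Takes 0.2 N m, 0.3 at the set load; stays where left; 2 to 4 rad to the pop, so several grasps. Ends 7 rad from fully open.
- tab (a joint): Sprung indicator tab, a steel plate 36 mm wide and 6 mm thick, in a slot on top of the grey stop block at the back of the press, 37 mm beyond the screw axis. 0 (m): down, flush with the block's top 45 mm above the bench. At the set load of about 30 N it snaps up to 0.016 and stays up.
- anvil (a joint): How far (m) the sprung load pad under the head is pressed down; 0 unloaded. 6 N starts it, then 6 N per mm. The tab pops at about 0.004 (30 N); beyond 0.0065 (45 N), about 0.65 rad of knob past the pop, the press is overtightened.
- blank: Bystander: paddle like the cassette but with a round head 44 mm across; origin under the head's centre, handle to -x.
- jar: Bystander: clear sample jar with a white lid, 60 mm across, 85 mm high; origin under its centre.
- flask: Bystander: amber bottle, 64 mm across, 130 mm high; origin under its centre.
- carton: Bystander: open cardboard carton 100 x 140 x 60 mm; origin under its centre.
- dish: Bystander: glass dish 90 mm across, 18 mm high; origin under its centre.
- rack: Bystander: white tube rack 70 x 160 mm, 78 mm high with its tubes; origin under its centre.
- pot: Bystander: small white lidded pot 48 mm across, 50 mm high; origin under its centre.
There are look-alikes about, which are no part of the job. What is shaped like the part that bears cassette_grip but blue or yellow is not meant.

How it is judged:
By the outcome, as a careful person would: the job done as asked, in the order asked, and still so for the second after the job is handed in, with the robot touching nothing.
It also fails if it takes over 72 s, if anything falls off the work surface, if the arm or the gripper's body presses on something with over 40 N, if the wrist force passes 120 N, or if a joint passes its speed limit or range.

## Robot

A 6-joint arm with a two-finger parallel gripper is mounted at the origin on the work surface. World frame = base frame: x ahead of the robot, y to its left, z up, the work surface at z = 0. Lengths are in m, angles in rad, forces in N, time in s.
With the tool pointing down it reaches from about 0.35 to 0.85 m from the base axis. Payload 8.1 kg.
Tool frame: the origin (TCP) lies midway between the tips of the shut fingers; the grasp point (between the pads) lies 19 mm behind it; z points along the fingers, y is the direction in which the jaws open and shut (so a half turn about z gives the same grasp; the last joint's range is limited). The gripper opens to 93 mm and grips with 3 to 60 N. Pads are 15 mm wide; open, the fingers measure 128 mm over their backs; the gripper's body (75 mm by 188 mm) begins 65 mm behind the grasp point.
Start: joints at [-1.339, 0.13, 1.488, -0, 1.523, -0.085], TCP at [0.187, -0.57, 0.219] pointing down, gripper open.
Joint ranges: [-2.96, 2.96], [-0.89, 2.26], [0.02, 2.5], [-1.34, 4.48], [0, 2.73], [-2.66, 2.66]. Speed limits (rad/s): [2.39, 2.39, 2.79, 3.14, 3.14, 3.14].

## Interface

Orientations are given as a rotation vector (axis times angle).
In Python, from plant import robot gives the robot as it stands. The module is installed in compiled form; this text tells all that it offers.
- The arm moves only by the shell command python3 -m pendant 'ROWS' [FORCE]. ROWS is JSON, a list of rows, each an object with "translation": the shift along the tool's x, y, z in mm, a list of three; "twist": the turn, a rotation vector about the tool's x, y, z in rad, a list of three; "grip": the opening, from -1 (shut) to 1 (fully open). A call has exactly 10 rows; each row shifts and turns the pose as measured when the row begins, along the tool's axes as they then stand; what a row does not reach is not made up. A row lasts 1/10 s, in which the tool goes at most 50 mm and 8.59 degrees, less where a joint would pass 70% of its speed; a pose out of reach is approached as far as the arm can. A call is refused whole if a number of a shift passes 50 or a number of a turn 0.15, either way. A call with a gripper value outside its range is refused whole. The fingers move at their own pace and stop on an object; FORCE is the grip in N (left out, the last holds). Time passes only in rows, so rows that do not move let the fingers close, or fill a call up. It gives the time, the measured TCP pose, the force and the opening at its end, in the units of the state.
- robot.read_state(): the state, without advancing time (a new reading comes with each control period).
- robot.read_camera(name): name is "scene" or "side" or "wrist"; returns (picture, depth): 420x560x3 uint8, red, green, blue; 420x560 float32, m along the optical axis (not along the pixel's ray), 0 where there is no reading.
- robot.camera_info(name): a dict with "vertical_fov" (degrees; the focal length in pixels is half the picture's height over the tangent of half this angle, whatever the lens; pixels are square), "cx", "cy" (the principal point, pixels), "D" ([k1, k2, p1, p2, k3] as OpenCV has them; the pictures are not rectified), "cam_to_world" (4x4, takes a point from camera to world coordinates). Camera axes: x right, y up, looking along -z (the intrinsics and any distortion apply to the point x, -y, -z); pixel columns grow to the right and rows downward; lengths in m; the calibration is good to about 2 mm. A picture is of the moment at which its call begins: read the wrist's pose just before it. camera_info takes no time and is no camera call; for the wrist camera it gives the pose at the moment of the call.
- robot.close_job(): hands the job in, once; it reports no verdict.
The state is a dict: "t": time; "q": joint angles; "dq": joint speeds; "joint_torque": joint torques, N m; "tool_pos": TCP position; "orientation": TCP orientation; "force": force on the tool from outside, world axes, zero at the start; "wrist_torque": the same for the moment, N m; "opening": finger opening in m.
Only numpy, scipy, OpenCV 4.12 (cv2) and the standard library are available. Lean on these libraries where they do the work, as an engineer would, in place of code of your own. Each camera call takes 0.05 s, during which the arm holds its last target. There are 200 camera calls.

## Working session

There is one attempt and no reset: what is moved stays moved. The work goes in short steps, Python scripts to look and compute and a shell command to move; the robot and the scene stay as the last step left them, time stands still between calls to the robot, and variables do not carry over. Pictures are saved under pics/ and viewed, about 8 in all and at most 12, crops included, and the job is handed in when it is done.

```bash
mkdir -p pics
cat > h.py <<'E'
import numpy as np, cv2
from plant import robot
from scipy.spatial.transform import Rotation as R
def shot(n,f):
    info=robot.camera_info(n); im,d=robot.read_camera(n)
    cv2.imwrite(f'pics/{f}.png',im[:,:,::-1]); np.savez(f'pics/{f}.npz',im=im,d=d,T=info['cam_to_world'],i=np.array([info['vertical_fov'],info['cx'],info['cy']]),D=np.array(info['D']))
def load(f):
    z=np.load(f'pics/{f}.npz'); return z
def K(z):
    f=z['im'].shape[0]/2/np.tan(np.radians(z['i'][0])/2); return np.array([[f,0,z['i'][1]],[0,f,z['i'][2]],[0,0,1]])
def pts(z,uv,h=None):
    uv=np.array(uv,float).reshape(-1,1,2); n=cv2.undistortPoints(uv,K(z),z['D'])[:,0]
    T=z['T']; ray=np.c_[n[:,0],-n[:,1],-np.ones(len(n))]
    if h is None:
        dd=z['d'][uv[:,0,1].round().astype(int),uv[:,0,0].round().astype(int)]
    else:
        dd=(h-T[2,3])/(ray@T[2,:3])
    return (ray*np.reshape(dd,(-1,1)))@T[:3,:3].T+T[:3,3]
def proj(z,P):
    T=np.linalg.inv(z['T']); c=np.atleast_2d(P)@T[:3,:3].T+T[:3,3]
    c=c*[1,-1,-1]; return cv2.projectPoints(c.reshape(-1,1,3),np.zeros(3),np.zeros(3),K(z),z['D'])[0][:,0]
def crop(f,g,x0,y0,x1,y1,s):
    im=cv2.imread(f'pics/{f}.png')[y0:y1,x0:x1]; cv2.imwrite(f'pics/{g}.png',cv2.resize(im,None,fx=s,fy=s,interpolation=cv2.INTER_CUBIC))
E
python3 - <<'E'
from h import *
shot('scene','s0');shot('side','d0')
a=cv2.imread('pics/s0.png');b=cv2.imread('pics/d0.png')
for n in('scene','side','wrist'): i=robot.camera_info(n);print(n,i['vertical_fov'],i['D'],np.round(i['cam_to_world'],3).tolist())
print(robot.read_state())
E
```

```text
scene 46.06223150956903 [0.06119338 0.         0.         0.         0.        ] [[0.413, -0.783, 0.466, 1.197], [0.911, 0.348, -0.223, -0.348], [0.013, 0.516, 0.856, 1.322], [0.0, 0.0, 0.0, 1.0]]
side 55.86067235685669 [-0.1177275  0.         0.         0.         0.       ] [[-0.989, 0.116, -0.089, 0.44], [-0.147, -0.775, 0.614, 0.566], [0.002, 0.621, 0.784, 0.831], [0.0, 0.0, 0.0, 1.0]]
wrist 70.95113741095875 [-0.04261433  0.          0.          0.          0.        ] [[0.312, 0.912, 0.268, 0.261], [-0.95, 0.3, 0.087, -0.545], [-0.001, -0.281, 0.96, 0.383], [0.0, 0.0, 0.0, 1.0]]
{'t': 0.1, 'q': array([-1.33936906e+00,  1.31096940e-01,  1.48916197e+00,  9.19910659e-06,
        1.52298319e+00, -8.54148245e-02]), 'dq': array([-0.00074065, -0.00058639, -0.0034324 ,  0.00020359, -0.00079675,
       -0.00100144]), 'joint_torque': array([ 1.44121488e-03, -5.61340785e+01, -4.93095911e+01,  7.69764301e-02,
        2.91079993e-02, -6.36004393e-05]), 'tool_pos': array([ 0.18684027, -0.56963583,  0.21769021]), 'orientation': array([-3.10062740e+00, -4.95354886e-01,  1.74500355e-04]), 'force': array([-0.10451892, -0.39184262, -0.52681673]), 'wrist_torque': array([-0.01322005,  0.02254036,  0.03005211]), 'opening': 0.09280402203892595}
```

View pics/s0.png

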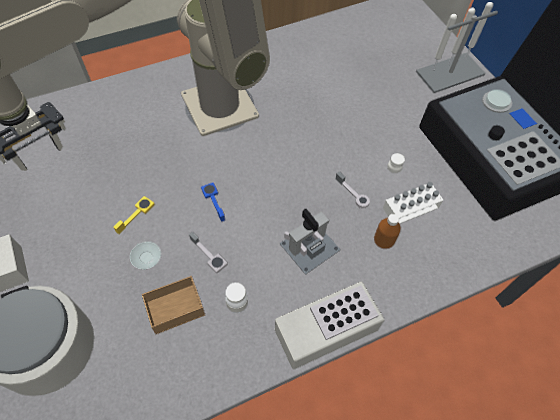

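View pics/d0.png

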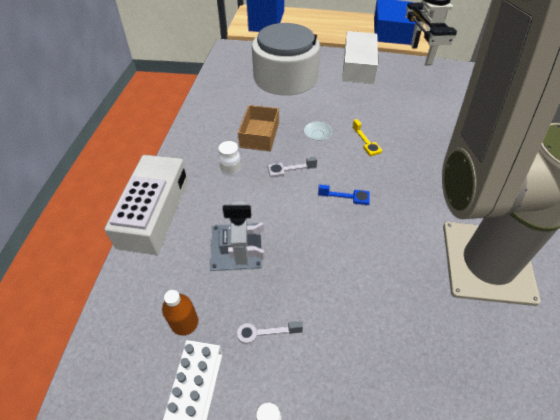

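Candidates: a grey paddle at scene (195,238)–(217,263) / side (311,163)–(277,170), a grey round-headed one at scene (340,178)–(362,201) / side (295,327)–(247,333), blue at scene (212,200) and yellow at scene (133,214). The first looks square-headed and grey, so I'll confirm it in an enlarged crop.

Run:
```python
from h import *
crop('d0','c1',200,140,330,280,4)
crop('s0','c2',180,195,350,275,4)
a=cv2.imread('pics/c1.png');b=cv2.imread('pics/c2.png')
b=cv2.resize(b,None,fx=.0+560*0+0.0+ (520/680),fy=520/680)
cv2.imwrite('pics/c3.png',cv2.resize(a,(560,600)))
s=load('s0');d=load('d0')
print('grip s',pts(s,[[195,239]],.034),'head s',pts(s,[[217,263]],.014),pts(s,[[195,238],[217,263]]))
print('d',pts(d,[[311,163]],.034),pts(d,[[277,170]],.014),pts(d,[[311,162],[277,170]]))
```

```text
grip s [[ 0.4902767  -0.26247269  0.034     ]] head s [[ 0.57938923 -0.22963742  0.014     ]] [[ 0.48780293 -0.26143432  0.03519256]
 [ 0.58134822 -0.23001421  0.01814847]]
d [[ 0.47694627 -0.24246852  0.034     ]] [[ 0.57149324 -0.21981358  0.014     ]] [[ 0.47764496 -0.25278958  0.02782583]
 [ 0.57198793 -0.22277099  0.01092679]]
```

View pics/c3.png

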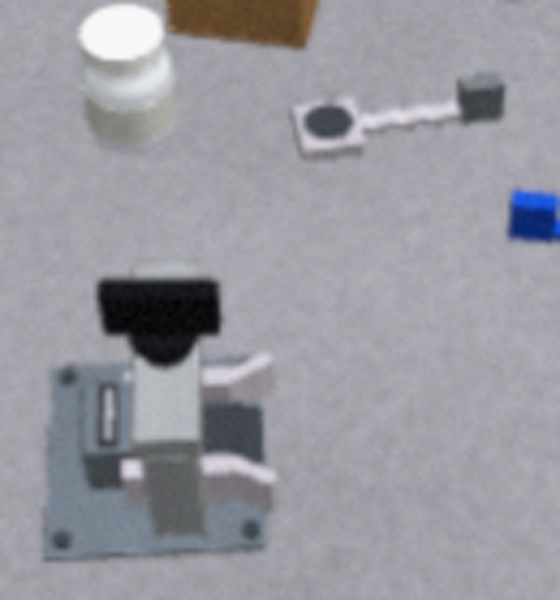

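View pics/c2.png

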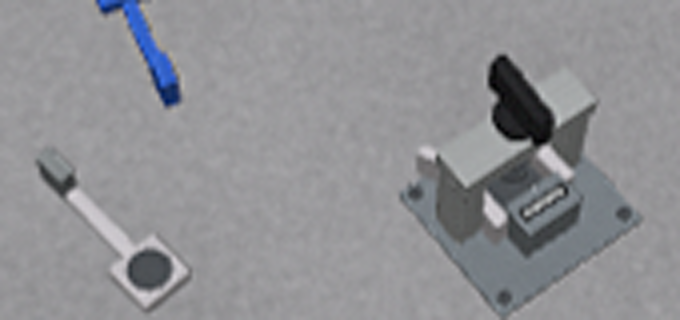

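Confirmed: the grey paddle has a square head. The press mouth faces the robot, with the tab block on the far side. I'm moving above both for a wrist view.

```bash
python3 -m pendant '[{"translation":[36,-22,-6],"twist":[0,0,0],"grip":1},{"translation":[36,-22,-6],"twist":[0,0,0],"grip":1},{"translation":[36,-22,-6],"twist":[0,0,0],"grip":1},{"translation":[36,-22,-6],"twist":[0,0,0],"grip":1},{"translation":[36,-22,-6],"twist":[0,0,0],"grip":1},{"translation":[36,-22,-6],"twist":[0,0,0],"grip":1},{"translation":[36,-22,-6],"twist":[0,0,0],"grip":1},{"translation":[36,-22,-6],"twist":[0,0,0],"grip":1},{"translation":[36,-22,-6],"twist":[0,0,0],"grip":1},{"translation":[36,-22,-6],"twist":[0,0,0],"grip":1}]' 40
python3 - <<'E'
from h import *
s=load('s0');d=load('d0')
print(pts(s,[[280,243.75],[306.25,274],[340,249]],.005).round(4).tolist());print(pts(d,[[212.1,225.4],[210.2,269.8],[262.2,267.6]],.005).round(4).tolist())
shot('wrist','w1');print(robot.read_state()['tool_pos'])
E
```

```text
t: 1.1
tool_pos: [0.4648, -0.2383, 0.2739]
orientation: [-3.094, -0.478, 0.007]
force: [0.8, -0.7, -0.4]
opening: 0.0932
[[0.5928, -0.0343, 0.005], [0.7128, -0.0061, 0.005], [0.6814, 0.1216, 0.005]]
[[0.7084, -0.0066, 0.005], [0.6795, 0.1223, 0.005], [0.5575, 0.0974, 0.005]]
[ 0.46863016 -0.23353581  0.27503536]
```

View pics/w1.png

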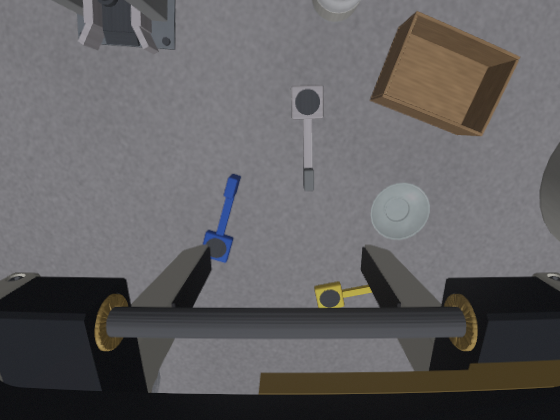

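The wrist view shows the square head at (308,102) and the grip block at (309,180). The press mouth is at the upper left (112,25), and the blue decoy is at (225,215), clear of the grasp. Next I compute the poses.

Run:
```python
from h import *
w=load('w1')
h=pts(w,[[292,86],[323,86],[324,118],[293,119]],.014);print(h.round(4).tolist(),'c',h.mean(0))
print('sides',np.linalg.norm(h-np.roll(h,1,0),axis=1))
g=pts(w,[[308.5,176]],.034)[0];print('grip',g, 'depth',pts(w,[[308,102],[309,177],[309,186]]))
c=h.mean(0);v=c-g;print('dist',np.hypot(*v[:2]),'yaw',np.arctan2(v[1],v[0]))
st=robot.read_state();Rm=R.from_rotvec(st['orientation']).as_matrix();print(st['tool_pos'],Rm.round(3).tolist(),np.arctan2(Rm[1,0],Rm[0,0]))
d=load('d0');s=load('s0')
# plate far/near corners & knob cloud
for n,z in(('s',s),('d',d)):
    vv,uu=np.mgrid[200:285,195:350];uv=np.c_[uu.ravel(),vv.ravel()];P=pts(z,uv);rgb=z['im'][uv[:,1],uv[:,0]].astype(int)
    near=np.hypot(P[:,0]-.635,P[:,1]-.045)<.06
    k=near&(P[:,2]>.125)&(P[:,2]<.17)&(rgb.max(1)<60);q=P[k];t=q[q[:,2]>q[:,2].max()-.008]
    br=near&(P[:,2]>.097)&(P[:,2]<.113)&(rgb.min(1)>90)
    rr=cv2.minAreaRect((t[:,:2]*1000).astype(np.float32));print(n,'knob top',len(t),q[:,2].max(),rr)
    print(' bridge',br.sum(),cv2.minAreaRect((P[br][:,:2]*1000).astype(np.float32)),np.median(P[br][:,2]))
```

```text
[[0.5895, -0.2041, 0.014], [0.6021, -0.2438, 0.014], [0.5635, -0.2589, 0.014], [0.5492, -0.2186, 0.014]] c [ 0.57606991 -0.23134639  0.014     ]
sides [0.04279914 0.0416899  0.04150358 0.04279803]
grip [ 0.48326595 -0.26225724  0.034     ] depth [[ 0.57655129 -0.23113777  0.01458845]
 [ 0.48208194 -0.26342744  0.03348841]
 [ 0.47005186 -0.26753591  0.0334622 ]]
dist 0.09781643822685744 yaw 0.32151976402481475
[ 0.46863016 -0.23353581  0.27503536] [[0.952, 0.306, -0.003], [0.306, -0.952, 0.013], [0.001, -0.013, -1.0]] 0.31053121956224194
s knob top 86 0.16309762179006349 ((623.4693603515625, 37.69835662841797), (59.05216598510742, 14.10739517211914), 8.32357120513916)
 bridge 294 ((622.0115966796875, 41.34607696533203), (37.31351852416992, 117.50154876708984), 12.593650817871094) 0.1061652751565959
d knob top 143 0.15792900269485532 ((619.9447631835938, 42.95024108886719), (57.82788848876953, 13.333457946777344), 7.888423442840576)
 bridge 335 ((620.9849853515625, 41.52303695678711), (35.62496566772461, 116.76985931396484), 12.891237258911133) 0.1031803526062921
```

```bash
python3 -m pendant '[{"translation":[-2,8,20],"twist":[-0.013,0,-0.01],"grip":1},{"translation":[0,8,25],"twist":[0,0,0],"grip":1},{"translation":[0,8,25],"twist":[0,0,0],"grip":1},{"translation":[0,8,25],"twist":[0,0,0],"grip":1},{"translation":[0,0,25],"twist":[0,0,0],"grip":1},{"translation":[0,0,25],"twist":[0,0,0],"grip":1},{"translation":[0,0,25],"twist":[0,0,0],"grip":1},{"translation":[0,0,25],"twist":[0,0,0],"grip":1},{"translation":[0,0,15],"twist":[0,0,0],"grip":1},{"translation":[0,0,0],"twist":[0,0,0],"grip":1}]'
python3 - <<'E'
from h import *
st=robot.read_state();Rm=R.from_rotvec(st['orientation']).as_matrix();print(st['tool_pos'],Rm.round(3).tolist(),np.arctan2(Rm[1,0],Rm[0,0]))
p=np.array([.4765,-.2645,.006]);print((Rm.T@(p-st['tool_pos'])*1000).round(1))
E
```

```text
t: 2.15
tool_pos: [0.4772, -0.2615, 0.0549]
orientation: [-3.097, -0.515, 0.001]
force: [-1.0, 0.1, -0.8]
opening: 0.0927
[ 0.4772352  -0.26152939  0.05490267] [[0.946, 0.324, -0.001], [0.324, -0.946, 0.002], [-0.0, -0.002, -1.0]] 0.32962377221607675
[-1.6  2.7 48.9]
```

```bash
python3 -m pendant '[{"translation":[-2,2,16],"twist":[0,0,0],"grip":1},{"translation":[0,0,16],"twist":[0,0,0],"grip":1},{"translation":[0,0,15],"twist":[0,0,0],"grip":1},{"translation":[0,0,0],"twist":[0,0,0],"grip":-1},{"translation":[0,0,0],"twist":[0,0,0],"grip":-1},{"translation":[0,0,0],"twist":[0,0,0],"grip":-1},{"translation":[0,0,0],"twist":[0,0,0],"grip":-1},{"translation":[0,0,0],"twist":[0,0,0],"grip":-1},{"translation":[0,0,0],"twist":[0,0,0],"grip":-1},{"translation":[0,0,0],"twist":[0,0,0],"grip":-1}]' 55
python3 - <<'E'
from h import *
st=robot.read_state();Rm=R.from_rotvec(st['orientation']).as_matrix();print(st['tool_pos'],Rm.round(3).tolist(),st['opening'],st['force'])
E
```

```text
t: 3.15
tool_pos: [0.4785, -0.2659, 0.0104]
orientation: [3.097, 0.515, 0.005]
force: [-0.3, -0.1, -0.9]
opening: 0.0415
[ 0.47852723 -0.26590094  0.01037824] [[0.946, 0.324, 0.004], [0.324, -0.946, -0.001], [0.003, 0.002, -1.0]] 0.04151214552200005 [-0.27553582 -0.1463526  -0.86638675]
```

```bash
python3 -m pendant '[{"translation":[-1,0,4],"twist":[0,0,0],"grip":-1},{"translation":[0,0,0],"twist":[0,0,0],"grip":-1},{"translation":[0,0,0],"twist":[0,0,0],"grip":-1},{"translation":[0,0,0],"twist":[0,0,0],"grip":-1},{"translation":[0,0,0],"twist":[0,0,0],"grip":-1},{"translation":[0,0,0],"twist":[0,0,0],"grip":-1},{"translation":[0,0,0],"twist":[0,0,0],"grip":-1},{"translation":[0,0,-15],"twist":[0,0,0],"grip":-1},{"translation":[0,0,-15],"twist":[0,0,0],"grip":-1},{"translation":[0,0,-10],"twist":[0,0,0],"grip":-1}]'
python3 - <<'E'
from h import *
st=robot.read_state();Rm=R.from_rotvec(st['orientation']).as_matrix();print(st['tool_pos'],Rm.round(3).tolist(),st['opening'],st['force'],st['wrist_torque'])
shot('wrist','w2')
E
```

```text
t: 4.15
tool_pos: [0.4757, -0.2652, 0.0471]
orientation: [-3.098, -0.516, -0.0]
force: [-0.1, 0.7, -1.2]
opening: 0.0136
[ 0.47571761 -0.26518762  0.04713859] [[0.946, 0.324, -0.0], [0.324, -0.946, 0.001], [0.0, -0.001, -1.0]] 0.013602858399947394 [-0.05051061  0.71566569 -1.19559785] [-0.07535504  0.14452408 -0.00976768]
```

View pics/w2.png

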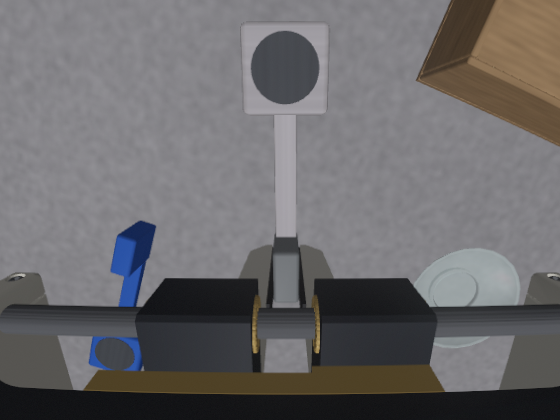

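Held: the head shows at (285,68), level and in line with the jaws. Now I measure the head in the tool frame and work out the route.

Run:
```python
from h import *
w=load('w2');st=robot.read_state();Rm=R.from_rotvec(st['orientation']).as_matrix();p0=st['tool_pos']
P=pts(w,[[245,27],[325,27],[325,110],[246,110],[285,68]])
L=(P-p0)@Rm;print((L*1000).round(1).tolist())
vv,uu=np.mgrid[26:108,248:324];Q=(pts(w,np.c_[uu.ravel(),vv.ravel()])-p0)@Rm
A=np.c_[Q[:,:2],np.ones(len(Q))];print('plane z=ax+by+c',np.linalg.lstsq(A,Q[:,2],rcond=None)[0],'median z',np.median(Q[:,2]))
```

```text
[[123.2, -21.3, -4.9], [123.4, 17.3, -4.1], [84.9, 18.6, -4.1], [84.9, -22.1, -3.9], [104.7, -2.0, -5.0]]
plane z=ax+by+c [ 0.11284738  0.00289396 -0.01738408] median z -0.00506933232492705
```

```bash
python3 -m pendant '[{"translation":[0,0,-20],"twist":[0,0,0],"grip":-1},{"translation":[0,-15,-20],"twist":[0,0,0],"grip":-1},{"translation":[4,-32,-13],"twist":[0,0,0],"grip":-1},{"translation":[4,-35,0],"twist":[0,0,0],"grip":-1},{"translation":[4,-35,0],"twist":[0,0,0],"grip":-1},{"translation":[4,-35,0],"twist":[0,0,0],"grip":-1},{"translation":[4,-35,0],"twist":[0,0,0],"grip":-1},{"translation":[4,-35,0],"twist":[0,0,0.036],"grip":-1},{"translation":[4,-25,0],"twist":[0,0,0.036],"grip":-1},{"translation":[3,-12,0],"twist":[0,0,0.036],"grip":-1}]'
python3 - <<'E'
from h import *
robot.read_camera('wrist');shot('wrist','w3');st=robot.read_state();Rm=R.from_rotvec(st['orientation']).as_matrix();print(st['tool_pos'],Rm.round(3).tolist(),np.arctan2(Rm[1,0],Rm[0,0]),st['opening'])
E
```

```text
t: 5.2
tool_pos: [0.4257, -0.0054, 0.1117]
orientation: [3.116, 0.334, 0.025]
force: [0.8, 0.4, -1.2]
opening: 0.0138
[ 0.42613825 -0.0058674   0.11180487] [[0.977, 0.214, 0.017], [0.214, -0.977, -0.006], [0.016, 0.01, -1.0]] 0.21566598298666217 0.013870700206976646
```

View pics/w3.png

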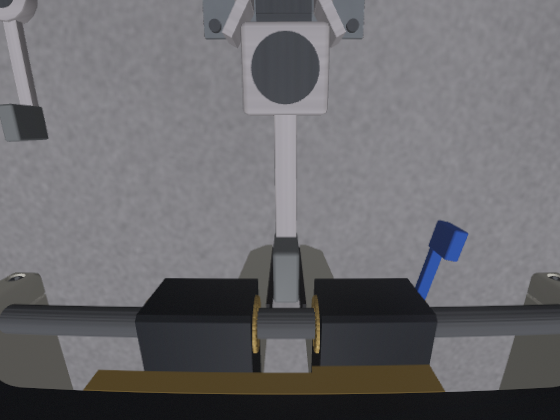

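The wrist view shows the press ahead: plate edge at row 38, holes at (214,25) and (352,25), pad centred on column 285, and the held head at (285,68), so they are nearly in line. Next I quantify this.

Run:
```python
from h import *
w=load('w3');st=robot.read_state();Rm=R.from_rotvec(st['orientation']).as_matrix();p0=st['tool_pos'];print(p0,Rm.round(4).tolist(),np.arctan2(Rm[1,0],Rm[0,0]),st['dq'].round(3))
P=pts(w,[[204,38],[364,38],[214,25],[352,25]],.005);print(P.round(4).tolist())
for a,b in((0,1),(2,3)):
    v=P[b]-P[a];print('w',np.hypot(*v[:2]),'yaw',np.arctan2(v[0],-v[1]),'mid',(P[a]+P[b])/2)
m=(P[0]+P[1])/2;print('nest est',m[:2]+.048*np.array([np.cos(.222),np.sin(.222)]))
h=pts(w,[[285.3,68]],p0[2]+.005)[0];print('head',h,(h-p0)@Rm)
```

```text
[ 0.42613825 -0.0058674   0.11180487] [[0.9767, 0.2138, 0.0173], [0.214, -0.9768, -0.0063], [0.0155, 0.0099, -0.9998]] 0.21566598298666217 [-0.042  0.016 -0.012 -0.017 -0.005 -0.084]
[[0.5596, 0.094, 0.005], [0.5882, -0.0377, 0.005], [0.5711, 0.0873, 0.005], [0.5956, -0.0252, 0.005]]
w 0.13473147567786636 yaw 0.2143224575682566 mid [0.57390606 0.02814247 0.005     ]
w 0.11513741650363653 yaw 0.21445405656618155 mid [0.58336391 0.03106197 0.005     ]
nest est [0.6207281  0.03871116]
head [0.5295276  0.01852568 0.11680487] [ 0.10627915 -0.00166972 -0.0033667 ]
```

```bash
python3 -m pendant '[{"translation":[0,-1,0],"twist":[0.009,-0.015,0],"grip":-1},{"translation":[0,0,10],"twist":[0,0,0],"grip":-1},{"translation":[0,0,15],"twist":[0,0,0],"grip":-1},{"translation":[0,0,15],"twist":[0,0,0],"grip":-1},{"translation":[0,0,15],"twist":[0,0,0],"grip":-1},{"translation":[0,0,15],"twist":[0,0,0],"grip":-1},{"translation":[0,0,10],"twist":[0,0,0],"grip":-1},{"translation":[0,0,0],"twist":[0,0,0],"grip":-1},{"translation":[0,0,0],"twist":[0,0,0],"grip":-1},{"translation":[0,0,0],"twist":[0,0,0],"grip":-1}]'
cat >> h.py <<'E'
def rep(nest=np.array([.621,.0395]),yaw=.217):
    st=robot.read_state();Rm=R.from_rotvec(st['orientation']).as_matrix();p=st['tool_pos']
    c,s=np.cos(yaw),np.sin(yaw);d=p[:2]-nest;M=np.array([[c,s],[-s,c]])
    print('t',round(st['t'],2),'tcp',p.round(4),'along/lat mm',(M@d*1000).round(1),'yaw',round(np.arctan2(Rm[1,0],Rm[0,0]),3),'zt',Rm[:,2].round(3),'F along/lat',(M@st['force'][:2]).round(1),'Fz',st['force'][2].round(1),'M',st['wrist_torque'].round(2),'op',round(st['opening'],4),'q6',st['q'][5].round(2))
E
python3 -c "from h import *;rep()"
```

```text
t: 6.3
tool_pos: [0.4267, -0.0117, 0.0267]
orientation: [3.122, 0.334, -0.003]
force: [0.5, 0.4, -1.5]
opening: 0.0139
t 6.3 tcp [ 0.4267 -0.0117  0.0267] along/lat mm [-200.7   -8.2] yaw 0.213 zt [-0.002 -0.002 -1.   ] F along/lat [0.5 0.3] Fz -1.5 M [-0.06  0.08 -0.07] op 0.0139 q6 1.21
```

```bash
python3 -m pendant '[{"translation":[0,-6.5,-4.5],"twist":[0.002,0.002,-0.004],"grip":-1},{"translation":[0,0,0],"twist":[0,0,0],"grip":-1},{"translation":[5,0,0],"twist":[0,0,0],"grip":-1},{"translation":[5,0,0],"twist":[0,0,0],"grip":-1},{"translation":[5,0,0],"twist":[0,0,0],"grip":-1},{"translation":[5,0,0],"twist":[0,0,0],"grip":-1},{"translation":[5,0,0],"twist":[0,0,0],"grip":-1},{"translation":[5,0,0],"twist":[0,0,0],"grip":-1},{"translation":[0,0,0],"twist":[0,0,0],"grip":-1},{"translation":[0,0,0],"twist":[0,0,0],"grip":-1}]'
python3 - <<'E'
from h import *
shot('wrist','w4');shot('side','d4');rep()
a=cv2.imread('pics/w4.png')[0:220,170:400];b=cv2.imread('pics/d4.png')[180:280,200:330]
a=cv2.resize(a,(418,400),interpolation=cv2.INTER_CUBIC);b=cv2.resize(b,(380,400)[0:1]+(292,),interpolation=cv2.INTER_CUBIC)
c=np.zeros((400,798,3),np.uint8);c[:,:418]=a;c[:292,418:]=b;cv2.imwrite('pics/m4.png',c)
E
```

```text
t: 7.3
tool_pos: [0.46, 0.0024, 0.0343]
orientation: [3.123, 0.342, 0.008]
force: [-0.8, -0.7, -1.9]
opening: 0.0138
t 7.4 tcp [0.4599 0.0023 0.0343] along/lat mm [-165.3   -1.6] yaw 0.218 zt [ 0.005  0.    -1.   ] F along/lat [ 0.2 -0.5] Fz -1.9 M [-0.05  0.11  0.03] op 0.0138 q6 1.24
```

View pics/m4.png

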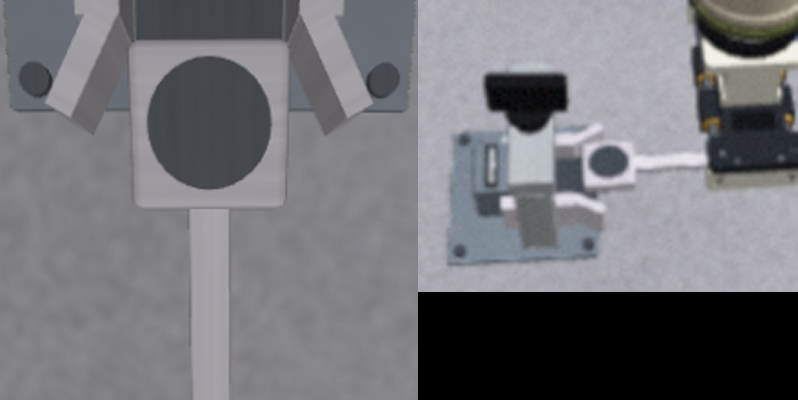

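The head (column 209 of the composite) is centred between the guides (tips at 48 and 372, midpoint 210). I'm lowering slightly and sliding in.

```bash
python3 -m pendant '[{"translation":[0,0,3.5],"twist":[0,-0.005,0],"grip":-1},{"translation":[0,0,0],"twist":[0,0,0],"grip":-1},{"translation":[6,0,0],"twist":[0,0,0],"grip":-1},{"translation":[6,0,0],"twist":[0,0,0],"grip":-1},{"translation":[6,0,0],"twist":[0,0,0],"grip":-1},{"translation":[6,0,0],"twist":[0,0,0],"grip":-1},{"translation":[6,0,0],"twist":[0,0,0],"grip":-1},{"translation":[6,0,0],"twist":[0,0,0],"grip":-1},{"translation":[3,0,0],"twist":[0,0,0],"grip":-1},{"translation":[0,0,0],"twist":[0,0,0],"grip":-1}]'
python3 -c "from h import *;rep()"
```

```text
t: 8.4
tool_pos: [0.5017, 0.0115, 0.0305]
orientation: [3.122, 0.342, 0.0]
force: [-0.8, 0.4, -1.4]
opening: 0.0137
t 8.4 tcp [0.5017 0.0115 0.0305] along/lat mm [-122.5   -1.7] yaw 0.218 zt [ 0.    -0.001 -1.   ] F along/lat [-0.7  0.6] Fz -1.4 M [-0.03  0.16 -0.02] op 0.0137 q6 1.27
```

```bash
python3 -m pendant '[{"translation":[4,0,0],"twist":[0,0,0],"grip":-1},{"translation":[4,0,0],"twist":[0,0,0],"grip":-1},{"translation":[4,0,0],"twist":[0,0,0],"grip":-1},{"translation":[2,0,0],"twist":[0,0,0],"grip":-1},{"translation":[0,0,1.5],"twist":[0,0,0],"grip":-1},{"translation":[0,0,1.5],"twist":[0,0,0],"grip":-1},{"translation":[1.5,0,0],"twist":[0,0,0],"grip":-1},{"translation":[1.5,0,0],"twist":[0,0,0],"grip":-1},{"translation":[1.5,0,0],"twist":[0,0,0],"grip":-1},{"translation":[0,0,0],"twist":[0,0,0],"grip":-1}]'
python3 -c "from h import *;rep()"
```

```text
t: 9.4
tool_pos: [0.5182, 0.0156, 0.0265]
orientation: [3.123, 0.342, -0.009]
force: [-1.4, -0.1, 4.1]
opening: 0.0137
t 9.4 tcp [0.5182 0.0156 0.0265] along/lat mm [-105.6   -1.2] yaw 0.218 zt [-0.006 -0.001 -1.   ] F along/lat [-1.4  0.2] Fz 4.1 M [ 0.13 -0.22  0.01] op 0.0137 q6 1.29
```

```bash
python3 -m pendant '[{"translation":[2,0,0],"twist":[0,0.004,0],"grip":-1},{"translation":[2,0,0],"twist":[0,0,0],"grip":-1},{"translation":[2,0,0],"twist":[0,0,0],"grip":-1},{"translation":[2,0,0],"twist":[0,0,0],"grip":-1},{"translation":[2,0,0],"twist":[0,0,0],"grip":-1},{"translation":[2,0,0],"twist":[0,0,0],"grip":-1},{"translation":[2,0,0],"twist":[0,0,0],"grip":-1},{"translation":[2,0,0],"twist":[0,0,0],"grip":-1},{"translation":[2,0,0],"twist":[0,0,0],"grip":-1},{"translation":[2,0,0],"twist":[0,0,0],"grip":-1}]'
python3 -c "from h import *;rep()"
```

```text
t: 10.4
tool_pos: [0.5185, 0.016, 0.0247]
orientation: [3.12, 0.341, -0.071]
force: [-14.2, -3.0, 8.9]
opening: 0.0138
t 10.4 tcp [0.5185 0.016  0.0247] along/lat mm [-105.2   -0.8] yaw 0.218 zt [-0.045 -0.007 -0.999] F along/lat [-14.5   0.1] Fz 8.9 M [-0.4   1.67  0.01] op 0.0138 q6 1.3
```

```bash
python3 -m pendant '[{"translation":[0,0,-1],"twist":[0,0.045,0],"grip":-1},{"translation":[0,0,0],"twist":[0,0,0],"grip":-1},{"translation":[0,0,0],"twist":[0,0,0],"grip":-1},{"translation":[0,0,0],"twist":[0,0,0],"grip":-0.2},{"translation":[0,0,0],"twist":[0,0,0],"grip":-0.2},{"translation":[0,0,0],"twist":[0,0,0],"grip":-0.2},{"translation":[0,0,0],"twist":[0,0,0],"grip":-0.2},{"translation":[0,0,0],"twist":[0,0,0],"grip":-0.2},{"translation":[0,0,0],"twist":[0,0,0],"grip":-0.2},{"translation":[0,0,0],"twist":[0,0,0],"grip":-0.2}]'
python3 -c "from h import *;rep()"
```

```text
t: 11.4
tool_pos: [0.5204, 0.016, 0.0268]
orientation: [-3.121, -0.341, -0.001]
force: [-1.0, -0.3, -0.8]
opening: 0.0369
t 11.4 tcp [0.5204 0.016  0.0268] along/lat mm [-103.3   -1.3] yaw 0.218 zt [ 0.     0.002 -1.   ] F along/lat [-1.  -0.1] Fz -0.8 M [ 0.03 -0.02  0.  ] op 0.0369 q6 1.28
```

```bash
python3 -m pendant '[{"translation":[0,0,-20],"twist":[0,0,0],"grip":-0.2},{"translation":[0,0,-35],"twist":[0,0,0],"grip":-0.1},{"translation":[0,0,-40],"twist":[0,0,0],"grip":0},{"translation":[0,0,-40],"twist":[0,0,-0.12],"grip":0},{"translation":[0,0,-40],"twist":[0,0,-0.15],"grip":0},{"translation":[0,0,-20],"twist":[0,0,-0.15],"grip":0},{"translation":[0,0,0],"twist":[0,0,-0.15],"grip":0},{"translation":[0,0,0],"twist":[0,0,-0.15],"grip":0},{"translation":[0,0,0],"twist":[0,0,-0.15],"grip":0},{"translation":[0,0,0],"twist":[0,0,-0.15],"grip":0}]'
python3 - <<'E'
from h import *
rep();shot('scene','s5')
a=cv2.imread('pics/s5.png')[195:285,250:370];cv2.imwrite('pics/m5.png',cv2.resize(a,(800,600),interpolation=cv2.INTER_CUBIC))
E
```

```text
t: 12.4
tool_pos: [0.5192, 0.0155, 0.2302]
orientation: [-2.552, -1.829, -0.001]
force: [0.1, -0.0, -0.3]
opening: 0.0466
t 12.4 tcp [0.5192 0.0155 0.2302] along/lat mm [-104.6   -1.5] yaw 1.244 zt [-0.001  0.002 -1.   ] F along/lat [ 0.1 -0.1] Fz -0.3 M [-0.06  0.   -0.  ] op 0.0466 q6 0.26
```

View pics/m5.png

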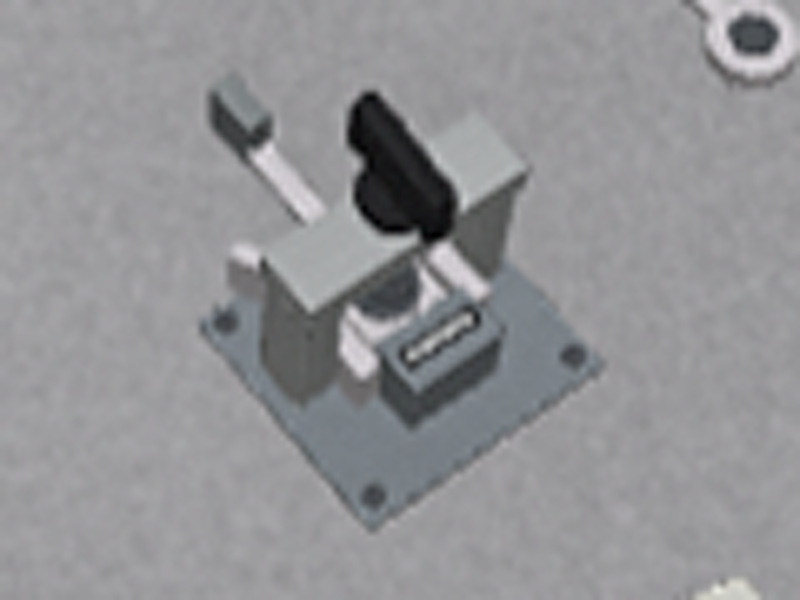

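The cassette head is home against the stop block, with the handle out of the mouth. The tab is flush at (440,338) in the crop and the knob is still untouched. I'm continuing the half turn so that one grasp covers the whole tightening.

```bash
python3 -m pendant '[{"translation":[0,0,0],"twist":[0,0,-0.15],"grip":0},{"translation":[0,0,0],"twist":[0,0,-0.15],"grip":0},{"translation":[0,0,0],"twist":[0,0,-0.15],"grip":0},{"translation":[0,0,0],"twist":[0,0,-0.15],"grip":0},{"translation":[0,0,0],"twist":[0,0,-0.15],"grip":0},{"translation":[0,0,0],"twist":[0,0,-0.15],"grip":0},{"translation":[0,0,0],"twist":[0,0,-0.15],"grip":0},{"translation":[0,0,0],"twist":[0,0,-0.15],"grip":0},{"translation":[0,0,0],"twist":[0,0,-0.15],"grip":0},{"translation":[0,0,0],"twist":[0,0,-0.15],"grip":0}]'
cat >> h.py <<'E'
def go(p,yaw):
    st=robot.read_state();Rm=R.from_rotvec(st['orientation']).as_matrix()
    T=np.array([[np.cos(yaw),np.sin(yaw),0],[np.sin(yaw),-np.cos(yaw),0],[0,0,-1.]])
    print('shift',(Rm.T@(np.array(p)-st['tool_pos'])*1000).round(1),'twist',R.from_matrix(Rm.T@T).as_rotvec().round(3))
E
python3 - <<'E'
from h import *
rep();go([.6213,.040,.228],3.28)
for f in('s5',):
    z=load(f);vv,uu=np.mgrid[195:260,280:340];uv=np.c_[uu.ravel(),vv.ravel()];P=pts(z,uv);rgb=z['im'][uv[:,1],uv[:,0]].astype(int)
    k=(np.hypot(P[:,0]-.621,P[:,1]-.04)<.05)&(P[:,2]>.15)&(P[:,2]<.17)&(rgb.max(1)<60);print(cv2.minAreaRect((P[k][:,:2]*1000).astype(np.float32)),P[k].mean(0))
E
```

```text
t: 13.45
tool_pos: [0.5181, 0.0156, 0.229]
orientation: [-0.627, -3.075, -0.003]
force: [-0.1, -0.1, -0.6]
opening: 0.0467
t 13.45 tcp [0.5181 0.0156 0.229 ] along/lat mm [-105.6   -1.2] yaw 2.739 zt [-0.003  0.003 -1.   ] F along/lat [-0.1 -0. ] Fz -0.6 M [ 0.05 -0.17 -0.03] op 0.0467 q6 -1.24
shift [-85.3  62.9   0.7] twist [ 0.002 -0.003 -0.541]
((623.7010498046875, 38.247920989990234), (63.088111877441406, 13.918210983276367), 8.753756523132324) [0.62551225 0.03760046 0.15709109]
```

```bash
python3 -m pendant '[{"translation":[-28,21,0],"twist":[0,0,0],"grip":0},{"translation":[-28,21,0],"twist":[0,0,0],"grip":0},{"translation":[-28,21,0],"twist":[0,0,0],"grip":0},{"translation":[0,0,0],"twist":[0,0,-0.15],"grip":0},{"translation":[0,0,0],"twist":[0,0,-0.15],"grip":0},{"translation":[0,0,0],"twist":[0,0,-0.15],"grip":0},{"translation":[0,0,0],"twist":[0,0,-0.09],"grip":0},{"translation":[0,0,0],"twist":[0,0,0],"grip":0},{"translation":[0,0,0],"twist":[0,0,0],"grip":0},{"translation":[0,0,0],"twist":[0,0,0],"grip":0}]'
python3 - <<'E'
from h import *
rep();go([.6213,.040,.129],3.285);shot('wrist','w6')
E
```

```text
t: 14.45
tool_pos: [0.6216, 0.0418, 0.2222]
orientation: [0.196, -3.123, -0.005]
force: [-0.9, -1.3, 0.1]
opening: 0.0465
t 14.45 tcp [0.6216 0.0418 0.2222] along/lat mm [1.  2.1] yaw -3.016 zt [-0.012  0.003 -1.   ] F along/lat [-1.2 -1.1] Fz 0.1 M [ 0.06 -0.2  -0.05] op 0.0465 q6 -1.71
shift [-0.6 -2.1 93.2] twist [ 0.004 -0.012 -0.018]
```

View pics/w6.png

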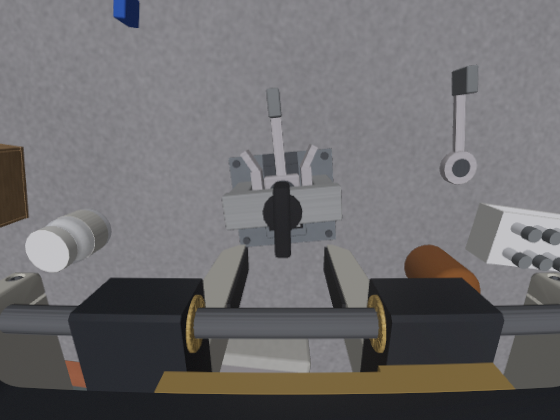

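The bar knob is at (283,183)–(283,256), parallel to the jaws' plane. The cassette is seated with its handle out at (274,100), and the other items are undisturbed. Next I get the knob's lateral position.

Run:
```python
from h import *
z=load('w6');st=robot.read_state();Rm=R.from_rotvec(st['orientation']).as_matrix()
P=pts(z,[[283,184],[283,256],[283,219]],.157);print(P.round(4).tolist(),((P-st['tool_pos'])@Rm*1000).round(1).tolist())
go([.6213,.040,.130],3.285)
```

```text
[[0.5869, 0.0359, 0.157], [0.6485, 0.0435, 0.157], [0.6158, 0.0395, 0.157]] [[34.4, -1.8, 65.6], [-27.7, -1.9, 64.9], [5.3, -1.9, 65.3]]
shift [-0.6 -2.1 92.2] twist [ 0.004 -0.012 -0.018]
```

```bash
python3 -m pendant '[{"translation":[1,-1,10],"twist":[0.004,-0.012,0],"grip":0},{"translation":[0,0,25],"twist":[0,0,0],"grip":0},{"translation":[0,0,25],"twist":[0,0,0],"grip":0},{"translation":[0,0,22],"twist":[0,0,0],"grip":0},{"translation":[0,0,7],"twist":[0,0,0],"grip":0},{"translation":[0,0,0],"twist":[0,0,0],"grip":0},{"translation":[0,0,0],"twist":[0,0,0],"grip":-0.3},{"translation":[0,0,0],"twist":[0,0,0],"grip":-0.3},{"translation":[0,0,0],"twist":[0,0,0],"grip":-0.3},{"translation":[0,0,0],"twist":[0,0,0],"grip":-0.3}]' 60
python3 -c "
from h import *
rep();go([.6213,.040,.130],3.265)"
```

```text
t: 15.5
tool_pos: [0.6244, 0.0405, 0.1378]
orientation: [-0.177, 3.125, -0.001]
force: [0.2, -0.5, -0.5]
opening: 0.0324
t 15.5 tcp [0.6244 0.0405 0.1378] along/lat mm [3.5 0.2] yaw -3.028 zt [ 0.011 -0.    -1.   ] F along/lat [ 0.1 -0.5] Fz -0.5 M [-0.01 -0.19  0.03] op 0.0324 q6 -1.7
shift [ 3.2 -0.1  7.8] twist [-0.001  0.011 -0.01 ]
```

```bash
python3 -m pendant '[{"translation":[3.5,0,7],"twist":[0,0.011,0],"grip":-0.3},{"translation":[0,0,0],"twist":[0,0,0],"grip":-0.3},{"translation":[0,0,0],"twist":[0,0,0],"grip":-1},{"translation":[0,0,0],"twist":[0,0,0],"grip":-1},{"translation":[0,0,0],"twist":[0,0,0],"grip":-1},{"translation":[0,0,0],"twist":[0,0,0],"grip":-1},{"translation":[0,0,0],"twist":[0,0,0],"grip":-1},{"translation":[0,0,0],"twist":[0,0,0],"grip":-1},{"translation":[0,0,0],"twist":[0,0,0],"grip":-1},{"translation":[0,0,0],"twist":[0,0,0],"grip":-1}]' 60
python3 -c "
from h import *
rep()"
```

```text
t: 16.5
tool_pos: [0.6215, 0.0387, 0.1314]
orientation: [-0.176, 3.136, -0.005]
force: [0.1, -0.1, 0.3]
opening: 0.0135
t 16.5 tcp [0.6215 0.0387 0.1314] along/lat mm [ 0.3 -0.8] yaw -3.029 zt [ 0.001 -0.003 -1.   ] F along/lat [ 0.1 -0.1] Fz 0.3 M [ 0.08 -0.22  0.06] op 0.0135 q6 -1.7
```

```bash
python3 -m pendant '[{"translation":[0,0,0],"twist":[0,0,0.1],"grip":-1},{"translation":[0,0,0],"twist":[0,0,0.1],"grip":-1},{"translation":[0,0,0],"twist":[0,0,0.1],"grip":-1},{"translation":[0,0,0],"twist":[0,0,0.1],"grip":-1},{"translation":[0,0,0],"twist":[0,0,0.1],"grip":-1},{"translation":[0,0,0],"twist":[0,0,0.1],"grip":-1},{"translation":[0,0,0],"twist":[0,0,0.1],"grip":-1},{"translation":[0,0,0],"twist":[0,0,0.1],"grip":-1},{"translation":[0,0,0],"twist":[0,0,0.1],"grip":-1},{"translation":[0,0,0],"twist":[0,0,0.1],"grip":-1}]'
cat >> h.py <<'E'
def tab(f,cams=('scene','side')):
    c,s=np.cos(.217),np.sin(.217)
    for n in cams:
        shot(n,f+n);z=load(f+n);P=pts(z,np.c_[np.tile(np.arange(560),420),np.repeat(np.arange(420),560)])
        d=P[:,:2]-[.621,.0395];a=d@[c,s];l=d@[-s,c]
        k=(abs(a-.037)<.006)&(abs(l)<.016)&(P[:,2]>.02)&(P[:,2]<.09);b=(abs(a-.037)<.018)&(abs(l)<.03)&(P[:,2]>.02)&(P[:,2]<.09)
        print(n,'tab n',k.sum(),'z pct',np.percentile(P[k][:,2],[10,50,90,98]).round(4) if k.sum() else None,'block n',b.sum(),'max',P[b][:,2].max().round(4) if b.sum() else None)
E
python3 -c "
from h import *
rep();tab('t1')"
```

```text
t: 17.5
tool_pos: [0.6215, 0.0387, 0.1313]
orientation: [1.398, 2.81, -0.005]
force: [0.0, -1.2, 0.3]
opening: 0.0136
t 17.5 tcp [0.6215 0.0387 0.1313] along/lat mm [ 0.3 -0.9] yaw 2.218 zt [ 0.001 -0.004 -1.   ] F along/lat [-0.2 -1.1] Fz 0.3 M [-0.02 -0.16  0.17] op 0.0136 q6 -0.66
scene tab n 41 z pct [0.0444 0.0474 0.05   0.0519] block n 244 max 0.0892
side tab n 55 z pct [0.0432 0.0451 0.0466 0.0475] block n 231 max 0.0483
```

```bash
python3 -m pendant '[{"translation":[0,0,0],"twist":[0,0,0.09],"grip":-1},{"translation":[0,0,0],"twist":[0,0,0.09],"grip":-1},{"translation":[0,0,0],"twist":[0,0,0.09],"grip":-1},{"translation":[0,0,0],"twist":[0,0,0.09],"grip":-1},{"translation":[0,0,0],"twist":[0,0,0.09],"grip":-1},{"translation":[0,0,0],"twist":[0,0,0.09],"grip":-1},{"translation":[0,0,0],"twist":[0,0,0.09],"grip":-1},{"translation":[0,0,0],"twist":[0,0,0.09],"grip":-1},{"translation":[0,0,0],"twist":[0,0,0.09],"grip":-1},{"translation":[0,0,0],"twist":[0,0,0.09],"grip":-1}]'
python3 -c "
from h import *
rep();tab('t2')"
```

```text
t: 18.6
tool_pos: [0.6214, 0.0386, 0.1314]
orientation: [2.474, 1.928, -0.003]
force: [0.5, -1.3, 0.4]
opening: 0.0138
t 18.6 tcp [0.6214 0.0386 0.1314] along/lat mm [ 0.2 -0.9] yaw 1.324 zt [ 0.001 -0.005 -1.   ] F along/lat [ 0.2 -1.4] Fz 0.4 M [-0.07 -0.07  0.19] op 0.0138 q6 0.23
scene tab n 38 z pct [0.0433 0.0483 0.0515 0.0532] block n 242 max 0.0896
side tab n 50 z pct [0.0428 0.0445 0.0465 0.0474] block n 232 max 0.048
```

```bash
python3 -m pendant '[{"translation":[0,0,0],"twist":[0,0,0.1],"grip":-1},{"translation":[0,0,0],"twist":[0,0,0.1],"grip":-1},{"translation":[0,0,0],"twist":[0,0,0.1],"grip":-1},{"translation":[0,0,0],"twist":[0,0,0.1],"grip":-1},{"translation":[0,0,0],"twist":[0,0,0],"grip":-1},{"translation":[0,0,0],"twist":[0,0,0],"grip":-1},{"translation":[0,0,0],"twist":[0,0,0],"grip":-1},{"translation":[0,0,0],"twist":[0,0,0],"grip":-1},{"translation":[0,0,0],"twist":[0,0,0],"grip":-1},{"translation":[0,0,0],"twist":[0,0,0],"grip":-1}]'
python3 -c "
from h import *
rep();tab('t3')"
```

```text
t: 19.7
tool_pos: [0.6214, 0.0386, 0.1314]
orientation: [2.788, 1.437, -0.002]
force: [0.4, -0.5, -0.0]
opening: 0.0133
t 19.7 tcp [0.6214 0.0386 0.1314] along/lat mm [ 0.2 -0.9] yaw 0.952 zt [ 0.001 -0.005 -1.   ] F along/lat [ 0.3 -0.5] Fz -0.0 M [-0.03 -0.05 -0.21] op 0.0133 q6 0.6
scene tab n 40 z pct [0.0433 0.0468 0.0502 0.0514] block n 235 max 0.053
side tab n 53 z pct [0.0424 0.0442 0.0464 0.0468] block n 230 max 0.0486
```

```bash
python3 -m pendant '[{"translation":[0,0,0],"twist":[0,0,0],"grip":-1},{"translation":[0,0,0],"twist":[0,0,0.03],"grip":-1},{"translation":[0,0,0],"twist":[0,0,0.03],"grip":-1},{"translation":[0,0,0],"twist":[0,0,0.03],"grip":-1},{"translation":[0,0,0],"twist":[0,0,0.03],"grip":-1},{"translation":[0,0,0],"twist":[0,0,0.03],"grip":-1},{"translation":[0,0,0],"twist":[0,0,0.03],"grip":-1},{"translation":[0,0,0],"twist":[0,0,0.03],"grip":-1},{"translation":[0,0,0],"twist":[0,0,0.03],"grip":-1},{"translation":[0,0,0],"twist":[0,0,0.03],"grip":-1}]'
python3 -c "
from h import *
rep();tab('t4')"
```

```text
t: 20.8
tool_pos: [0.6214, 0.0386, 0.1314]
orientation: [2.964, 1.021, -0.001]
force: [0.1, -1.1, 0.3]
opening: 0.0136
t 20.8 tcp [0.6214 0.0386 0.1314] along/lat mm [ 0.2 -0.9] yaw 0.663 zt [ 0.001 -0.006 -1.   ] F along/lat [-0.2 -1.1] Fz 0.3 M [0.04 0.01 0.26] op 0.0136 q6 0.89
scene tab n 40 z pct [0.0434 0.047  0.05   0.0513] block n 239 max 0.0555
side tab n 54 z pct [0.0429 0.045  0.0469 0.048 ] block n 231 max 0.0488
```

```bash
python3 -m pendant '[{"translation":[0,0,0],"twist":[0,0,0],"grip":-1},{"translation":[0,0,0],"twist":[0,0,0.02],"grip":-1},{"translation":[0,0,0],"twist":[0,0,0.03],"grip":-1},{"translation":[0,0,0],"twist":[0,0,0.03],"grip":-1},{"translation":[0,0,0],"twist":[0,0,0.03],"grip":-1},{"translation":[0,0,0],"twist":[0,0,0.03],"grip":-1},{"translation":[0,0,0],"twist":[0,0,0.03],"grip":-1},{"translation":[0,0,0],"twist":[0,0,0.03],"grip":-1},{"translation":[0,0,0],"twist":[0,0,0.02],"grip":-1},{"translation":[0,0,0],"twist":[0,0,0.02],"grip":-1}]'
python3 -c "
from h import *
rep();tab('t5')"
```

```text
t: 21.9
tool_pos: [0.6214, 0.0386, 0.1314]
orientation: [3.069, 0.64, -0.0]
force: [0.1, -0.7, -0.4]
opening: 0.0138
t 21.9 tcp [0.6214 0.0386 0.1314] along/lat mm [ 0.2 -0.9] yaw 0.411 zt [ 0.001 -0.007 -1.   ] F along/lat [-0.  -0.7] Fz -0.4 M [-0.01  0.05  0.33] op 0.0138 q6 1.14
scene tab n 37 z pct [0.0449 0.0479 0.0509 0.0523] block n 239 max 0.0896
side tab n 50 z pct [0.0425 0.0444 0.0469 0.0479] block n 227 max 0.0482
```

```bash
python3 -m pendant '[{"translation":[0,0,0],"twist":[0,0,0],"grip":-1},{"translation":[0,0,0],"twist":[0,0,0],"grip":-1},{"translation":[0,0,0],"twist":[0,0,0],"grip":-1},{"translation":[0,0,0],"twist":[0,0,0],"grip":-1},{"translation":[0,0,0],"twist":[0,0,0.02],"grip":-1},{"translation":[0,0,0],"twist":[0,0,0.03],"grip":-1},{"translation":[0,0,0],"twist":[0,0,0.03],"grip":-1},{"translation":[0,0,0],"twist":[0,0,0.03],"grip":-1},{"translation":[0,0,0],"twist":[0,0,0.03],"grip":-1},{"translation":[0,0,0],"twist":[0,0,0.03],"grip":-1}]'
python3 -c "
from h import *
rep();tab('t6')"
```

```text
t: 23.0
tool_pos: [0.6214, 0.0386, 0.1314]
orientation: [3.114, 0.362, 0.001]
force: [0.2, -1.1, -0.7]
opening: 0.0136
t 23.0 tcp [0.6214 0.0386 0.1314] along/lat mm [ 0.2 -0.9] yaw 0.232 zt [ 0.001 -0.007 -1.   ] F along/lat [-0.  -1.1] Fz -0.7 M [ 0.01 -0.01  0.28] op 0.0136 q6 1.32
scene tab n 39 z pct [0.0436 0.0477 0.0512 0.0524] block n 234 max 0.055
side tab n 54 z pct [0.0437 0.0553 0.0618 0.0628] block n 239 max 0.0633
```

The side depth shows the tab up (0.062 m), but the scene depth does not show it, so I check by eye.

Run:
```python
from h import *
f=lambda n,x,y:cv2.resize(cv2.imread(f'pics/{n}.png')[y:y+70,x:x+70],(395,395),interpolation=cv2.INTER_CUBIC)
a=np.hstack([f('t6side',195,200),f('t6scene',285,205)]);cv2.imwrite('pics/m6.png',a)
```

```text
(no output)
```

View pics/m6.png

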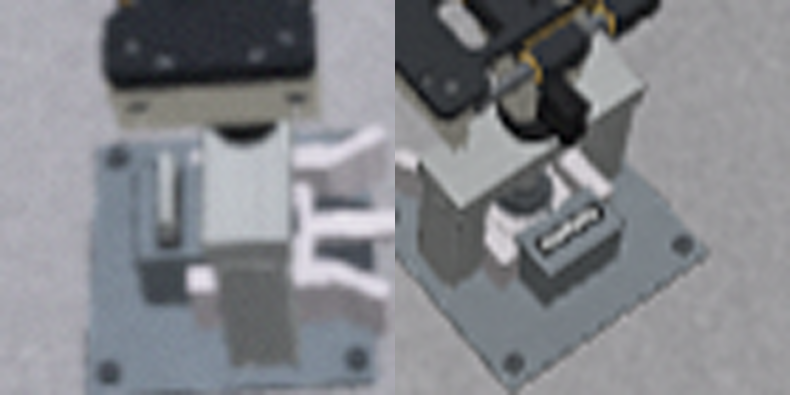

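In the side view the tab stands up, bright, at (168,195) in the crop. The scene picture, taken 0.05 s earlier, still has it flush, so it seems to have popped between the two shots. I re-read both.

```bash
python3 -c "
from h import *
tab('t7');rep()"
```

```text
scene tab n 42 z pct [0.0459 0.0595 0.066  0.0688] block n 233 max 0.0703
side tab n 58 z pct [0.0438 0.054  0.0614 0.0627] block n 239 max 0.063
t 23.2 tcp [0.6213 0.0386 0.1314] along/lat mm [ 0.2 -0.9] yaw 0.234 zt [ 0.001 -0.007 -1.   ] F along/lat [ 0.3 -0.7] Fz -0.4 M [0.1  0.03 0.12] op 0.0134 q6 1.32
```

Both cameras now show it up. I release and lift away.

```bash
python3 -m pendant '[{"translation":[0,0,0],"twist":[0,0,0],"grip":-0.2},{"translation":[0,0,0],"twist":[0,0,0],"grip":-0.2},{"translation":[0,0,0],"twist":[0,0,0],"grip":-0.2},{"translation":[0,0,0],"twist":[0,0,0],"grip":-0.2},{"translation":[0,0,0],"twist":[0,0,0],"grip":-0.2},{"translation":[0,0,-10],"twist":[0,0,0],"grip":-0.2},{"translation":[0,0,-30],"twist":[0,0,0],"grip":-0.2},{"translation":[0,0,-30],"twist":[0,0,0],"grip":-0.2},{"translation":[0,0,-30],"twist":[0,0,0],"grip":-0.2},{"translation":[0,0,-10],"twist":[0,0,0],"grip":-0.2}]'
python3 - <<'E'
from h import *
rep();tab('t8')
im=cv2.imread('pics/t8side.png');b=cv2.resize(im[120:290,130:330],(500,425),interpolation=cv2.INTER_CUBIC)
s=cv2.resize(cv2.imread('pics/t8scene.png')[150:320,100:420][:, :],(300,160));c=np.zeros((600,500,3),np.uint8);c[:425]=b;c[430:590,:300]=s;cv2.imwrite('pics/m8.png',c)
E
```

```text
t: 24.2
tool_pos: [0.6194, 0.0398, 0.2446]
orientation: [3.114, 0.368, -0.007]
force: [-0.2, 0.4, 0.3]
opening: 0.0369
t 24.2 tcp [0.6194 0.0398 0.2446] along/lat mm [-1.5  0.7] yaw 0.235 zt [-0.004 -0.006 -1.   ] F along/lat [-0.1  0.4] Fz 0.3 M [ 0.04 -0.06  0.02] op 0.0369 q6 1.32
scene tab n 41 z pct [0.0455 0.0593 0.065  0.067 ] block n 239 max 0.0893
side tab n 51 z pct [0.0428 0.0546 0.0621 0.0634] block n 234 max 0.0637
```

View pics/m8.png

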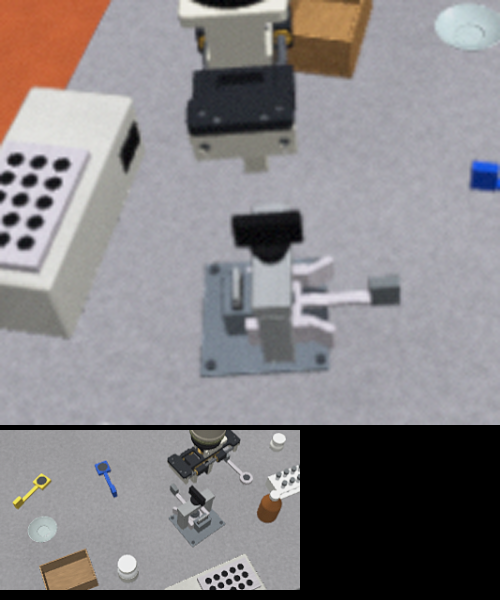

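The tab stands up (236,288), the cassette is in place with its handle out of the mouth (385,290), and the gripper is clear. The bystanders are where they were, so I hand in.

```bash
python3 -c "
from plant import robot
print(robot.close_job())"
```

```text
the job is handed in; nothing more can be done
None
```

The cassette is in the press and tightened to the pop, and the job is handed in (about 24 s of the 72 s used).

- **Cassette:** I picked the grey square-headed cassette by its grip block and slid it in until it met the stop block. It stopped at 14.5 N with the grip 105 mm before the nest, which matches a fully home head. I then released it flat on the pad, with its handle towards the mouth.
- **Tightening:** I turned the knob about 3.0 rad clockwise in one grasp. The last step was about 0.18 rad and I stopped there. The knob torque read 0.33 N m just before that step.
- **Disagreement at the pop:** the scene camera still showed the tab flush, while the side camera, 0.05 s later, showed it up. Readings with both cameras afterwards agree it is up, at about 0.062 m by the side camera and 0.066 m by the scene camera (expected 0.061 m). It was still up after I let go.
- **Final state:** the gripper is clear above the press and touching nothing. The bystanders I could see in the last picture were where they started; I judged this by eye, not by measurement.
- **Not measured:** I did not measure how far the load pad was pressed down. That the press is not overtightened rests on having stopped within one small step of the pop.

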